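# Close the programming fixture and trip its hidden switch with the spring probe

## Task

Close the programming fixture: lift the heavy steel cover by its handle, rest its near edge (the slotted side) on the fixture's front rail behind the front stop while its far edge is still held well up, then pivot it gently down until it lies flat in the pocket and let go. Then take the spring probe from its stand, set its tip through the cover's slot at one end of the slot, slide it along under light pressure until it drops into the hidden socket, and push the socket's plug fully down. Finally hang the probe back upright in its stand, leaving the cover closed and the other things on the bench where they are.

Things in the scene. Friction and masses are not known exactly. Their poses are not given: they have to be found in the camera images.
- fixture: Grey fixture fixed to the bench, 178 x 218 mm, 46 mm high, with an open pocket for the cover. Origin: centre of its underside; x points from front stop to rear stop (away from the robot), y to the left cheek, z up. Pocket walls: front and rear stop, inner faces at x = -69 and +69 mm; side cheeks, inner faces at y = -79 and +79 mm; all tops at z = 46 mm.
- front_rail (a point): Top of the front rail, middle of its length (fixture x = -62.5, y = 0, z = 34 mm). The closed cover rests on two aluminium rails across the pocket, tops at z = 34 mm: front rail x = -68 to -57 mm, rear rail x = 45 to 69 mm.
- strip_mid (a point): Middle of the visible top of the clamped steel strip (fixture x = -35, y = 0, z = 32 mm), 40 mm wide, running across the pocket in y. On its middle line x = -35 mm, at an unknown y from -22 to +22 mm, is the hidden socket: an 18 mm round hole closed flush by a spring-loaded plug of the same steel. A tip sliding onto the plug pushes it down by itself.
- plug (a joint): Plug in the hidden socket: 0 = flush with the strip, grows as it is pushed down, stop at 0.012 m (fully home; the switch under it counts from 0.010 m). Spring: about 0.4 N at the start to 0.7 N at the stop; it comes back up when let go.
- cover: Heavy bare steel plate 130 (x) x 150 (y) x 5 mm, about 0.75 kg (+-15 %), lying flat. Origin: centre of its underside; x points to its far edge, z up. A through slot, x = -45 to -25, y = -50 to +50 mm, lies nearer its near edge (-x), which goes to the fixture's front stop. Closed, underside at z = 34 mm of the fixture, the slot is over the strip's middle line; 4 mm of play all round.
- cover_near (a point): Middle of the lower near edge of the cover (x = -65 mm of the cover).
- cover_far (a point): Middle of the lower far edge of the cover (x = +65 mm of the cover).
- cover_handle (a point): Centre of the grip bar of the cover's black bridge handle: bar 14 mm thick (x), 70 mm long (y), 18 mm high, its centre 35 mm above the underside and 20 mm to the far side of the cover's centre; two 10 mm posts carry it at y = +-29 mm, with 21 mm of air between plate and bar.
- probe: Spring probe standing upright in its stand. Origin: centre of the underside of its aluminium collar (36 mm across, 6 mm thick). Above the collar a black square grip, 18 x 18 mm, from 6 to 64 mm above the origin, sides along its x and y. Below: a 14 mm round nose, 30 mm long, then the round-ended brass tip, 8 mm across, which stands out 28 mm more. About 0.1 kg.
- probe_grip (a point): Middle of the probe's square grip, 37 mm above the probe's origin.
- probe_tip (a point): Lowest point of the brass tip, on the probe's axis, 58 mm below the probe's origin when the spring is relaxed.
- tip (a joint): Spring tip of the probe: 0 = fully out, grows as it is pushed in, stop at 0.014 m. Spring 1.6 N at the start, 3.1 N at the stop, so some 6 mm of push-in (2.3 N) is a good sliding pressure; in the socket the tip springs out again and catches on the socket's wall.
- stand: Probe stand fixed to the bench: dark steel foot 90 x 90 mm and an aluminium bridge, 64 x 64 mm, top 70 mm above the bench. Origin: centre of the foot's underside.
- stand_hole (a point): Centre of the stand's 26 mm round hole, at its top (70 mm above the bench). The probe hangs here by its collar; then the probe's origin is at this point.
- spool: Bystander: grey spool 52 mm across, 40 mm high, on the bench.
- tape: Bystander: black tape ring 68 mm across, 19 mm high.
- tin: Bystander: round brass tin 64 mm across, 30 mm high.
- driver: Bystander: yellow-handled screwdriver, 170 mm long, lying on the bench.
- pliers: Bystander: blue-handled pliers, about 155 mm long, lying on the bench.
- adapter: Bystander: black power adapter 46 x 75 x 28 mm.
- bits: Bystander: grey divided tray 90 x 120 mm, 22 mm high.
There are look-alikes about, which are no part of the job. What is shaped like the probe but blue is not meant.

How it is judged:
By the outcome, as a careful person would: the job done as asked, in the order asked, and still so for the second after the job is handed in, with the robot touching nothing.
It also fails if it takes over 67 s, if anything falls off the work surface, if the arm or the gripper's body presses on something with over 40 N, if the wrist force passes 120 N, or if a joint passes its speed limit or range.

## Robot

A 6-joint arm with a two-finger parallel gripper is mounted at the origin on the work surface. World frame = base frame: x ahead of the robot, y to its left, z up, the work surface at z = 0. Lengths are in m, angles in degrees, forces in N, time in s.
With the tool pointing down it reaches from about 0.225 to 0.875 m from the base axis. Payload 3.4 kg.
Tool frame: the origin (TCP) lies between the finger pads; the fingertips stand 11 mm ahead of it and the grasp point (between the pads) lies 8 mm behind it; y points along the fingers, z is the direction in which the jaws open and shut, and the axes are right-handed (so a half turn about y gives the same grasp; the last joint's range is limited). The gripper opens to 85 mm and grips with 20 to 120 N. Pads are 22 mm wide; open, the fingers measure 114 mm over their backs; the gripper's body (76 mm by 85 mm) begins 54 mm behind the grasp point. The pads swing forward as they close: fully open they stand 13 mm farther back than shut.
Start: joints at [-83.595, 15.808, 86.224, -0, 77.962, -6.933], TCP at [0.133, -0.56, 0.242] pointing down, gripper open.
Joint ranges: [-165.64, 165.64], [-43.16, 119.46], [12.63, 154.43], [-67.54, 247.53], [6.08, 155.33], [-154.97, 154.97]. Speed limits (degrees/s): [147.25, 147.25, 180, 180, 180, 180].

## Interface

Orientations are given as a 3x3 rotation matrix whose columns are the frame's x, y, z axes.
In Python, from workcell import manip, cams, finish_job gives the robot as it stands.
- The arm moves only by the tool arm_command, never from a script. Its argument "series" is one flat list of numbers, 7 for each row, row after row: the shift along the tool's x, y, z in mm, then the turn, a rotation vector about the tool's x, y, z in rad, then the closure in counts, from 0 (fully open) to 255 (shut). In form: [x, y, z, wx, wy, wz, hand, x, y, z, wx, wy, wz, hand, ...]. A call has 1 to 5 rows; each row is the pose to reach, as a shift and turn from the pose measured when the call began, along the tool's axes at that moment; what a row does not reach only later rows make up. A row lasts 1/8 s, in which the tool goes at most 62.5 mm and 10.7 degrees, less where a joint would pass 70% of its speed; a pose out of reach is approached as far as the arm can. A call with a gripper value outside its range is refused whole. The fingers move at their own pace and stop on an object; "newtons" is the grip in N (left out, the last holds). Time passes only in rows, so rows that repeat a pose let the fingers close. It gives the time, the measured TCP pose, the force and the opening at its end, in the units of the state.
- manip.observe(): the state, without advancing time (a new reading comes with each control period).
- cams.capture(name): name is "scene" or "top" or "wrist"; returns a dict with "img" (420x560x3 uint8, red, green, blue), "K" (3x3 intrinsics, pixels), "k1" (the pictures are not rectified: a ray, as slopes to the right and down, at radius r is drawn at 1 + k1 r^2 times it, then the intrinsics apply), "extrinsics" (4x4, takes a point from world to camera coordinates). Camera axes: x right, y up, looking along -z (the intrinsics and any distortion apply to the point x, -y, -z); pixel columns grow to the right and rows downward; lengths in m; the calibration is good to about 2 mm. A picture is of the moment at which its call begins. There is no depth.
- finish_job(): hands the job in, once; it reports no verdict.
The state is a dict: "time_s": time; "joint_positions": joint angles; "qd": joint speeds; "tau": joint torques, N m; "tcp_pos": TCP position; "tcp_rot": TCP orientation; "ft_force": force on the tool from outside, world axes, zero at the start; "ft_torque": the same for the moment, N m; "opening": opening from 0.0 (shut) to 1.0 (fully open).
Only numpy, scipy, OpenCV 4.12 (cv2) and the standard library are available. Lean on these libraries where they do the work, as an engineer would, in place of code of your own. Each camera call takes 0.05 s, during which the arm holds its last target. There are 200 camera calls.

## Working session

There is one attempt and no reset: what is moved stays moved. The work goes in short steps, Python scripts to look and compute and a tool call to move; the robot and the scene stay as the last step left them, time stands still between calls to the robot, and variables do not carry over. Pictures are saved under pics/ and viewed, on a budget of 10 in all, crops included, one or two more only if the job needs it, and the job is handed in when it is done.

Besides the shell and the picture viewer there is one more tool, called after "Request:" as name(argument=value, ...), one argument or row to a line, values as JSON. arm_command: Moves the arm, as the interface text tells. Its arguments: {"type":"object","properties":{"series":{"type":"array","items":{"type":"number"}},"newtons":{"type":"number"}},"required":["series"]}

```bash
mkdir -p pics; ls
cat > h.py <<'E'
import numpy as np, cv2
from workcell import manip, cams, finish_job
def cap(n, f=None, crop=None, s=1):
    c=cams.capture(n); 
    if f: save(c,f,crop,s)
    return c
def save(c,f,crop=None,s=1):
    im=c["img"][:,:,::-1]
    if crop: x0,y0,x1,y1=crop; im=im[y0:y1,x0:x1]
    cv2.imwrite("pics/"+f,cv2.resize(im,None,fx=s,fy=s,interpolation=cv2.INTER_CUBIC))
def proj(c,P):
    P=np.atleast_2d(P); E=np.array(c["extrinsics"]); q=P@E[:3,:3].T+E[:3,3]
    a=np.c_[q[:,0]/-q[:,2],-q[:,1]/-q[:,2]]; r=(a**2).sum(1)
    a=a*(1+c["k1"]*r)[:,None]; K=np.array(c["K"])
    return np.c_[a[:,0]*K[0,0]+K[0,2],a[:,1]*K[1,1]+K[1,2]]
def unproj(c,uv,z):
    uv=np.atleast_2d(np.array(uv,float)); K=np.array(c["K"])
    d=(uv-[K[0,2],K[1,2]])/[K[0,0],K[1,1]]; a=d.copy()
    for _ in range(30): a=d/(1+c["k1"]*(a**2).sum(1))[:,None]
    E=np.array(c["extrinsics"]); R=E[:3,:3]; o=-R.T@E[:3,3]
    w=np.c_[a[:,0],-a[:,1],-np.ones(len(a))]@R
    t=(np.broadcast_to(z,len(a))-o[2])/w[:,2]
    return o+w*t[:,None]
E
python3 - <<'E'
from h import *
import pickle
a=cap("top","top0.png",None,1.4); b=cap("scene","scene0.png",None,1.4)
pickle.dump((a,b),open("c0.pkl","wb"))
s=manip.observe(); print(s["tcp_rot"],s["tcp_pos"],s["time_s"],s["ft_force"])
for c in (a,b): print(np.round(c["K"],1).tolist(),c["k1"],np.round(c["extrinsics"],3).tolist())
E
```

```text
pics
[[-9.73022535e-01 -1.88790258e-04  2.30710015e-01]
 [-2.30710012e-01  1.62974894e-03 -9.73021189e-01]
 [-1.92302482e-04 -9.99998654e-01 -1.62933825e-03]] [ 0.1326045  -0.55902924  0.2415202 ] 0.1 [-0.4795929  -0.50917375 -0.17595891]
[[481.3, 0.0, 283.6], [0.0, 481.3, 214.9], [0.0, 0.0, 1.0]] -0.1536765946139673 [[-0.06, -0.998, -0.005, 0.015], [0.976, -0.059, 0.209, -0.567], [-0.209, 0.008, 0.978, -1.226], [0.0, 0.0, 0.0, 1.0]]
[[379.6, 0.0, 281.1], [0.0, 379.6, 208.7], [0.0, 0.0, 1.0]] -0.023378927146025456 [[0.868, 0.497, 0.009, -0.503], [-0.368, 0.632, 0.682, 0.146], [0.333, -0.595, 0.731, -1.273], [0.0, 0.0, 0.0, 1.0]]
```

View pics/top0.png

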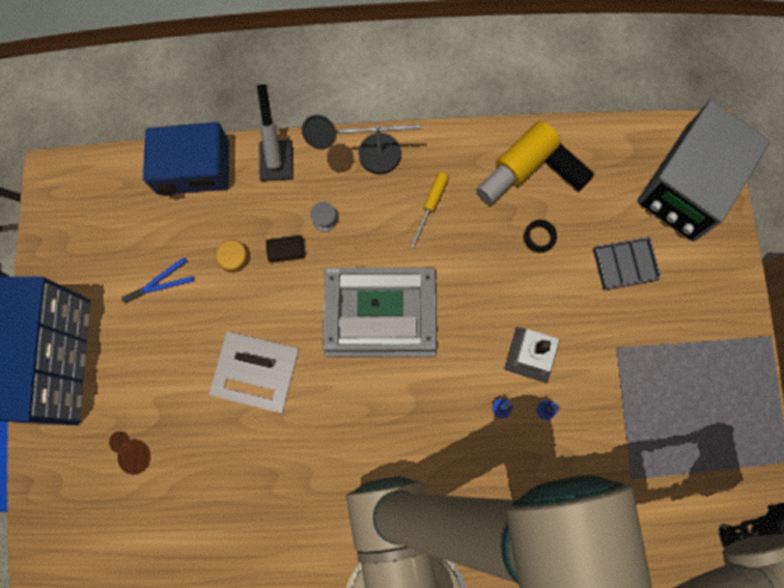

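View pics/scene0.png

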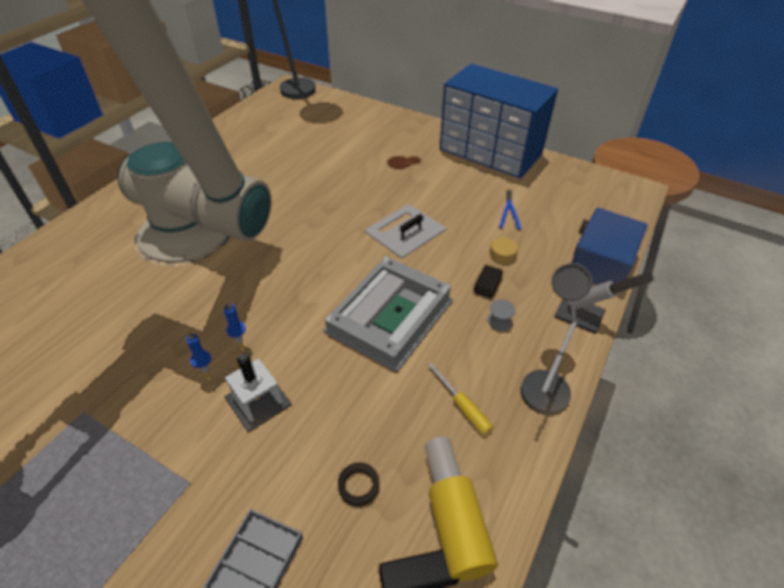

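Run:
```python
from h import *
import pickle
a,b=pickle.load(open("c0.pkl","rb"))
save(a,"t1.png",(145,185,405,300),3); save(b,"t2.png",(130,200,330,310),3.9)
A=cv2.imread("pics/t1.png");B=cv2.imread("pics/t2.png")
B=B[:255,:780]
cv2.imwrite("pics/z1.png",np.vstack([A,B]))
```

```text
(no output)
```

View pics/z1.png

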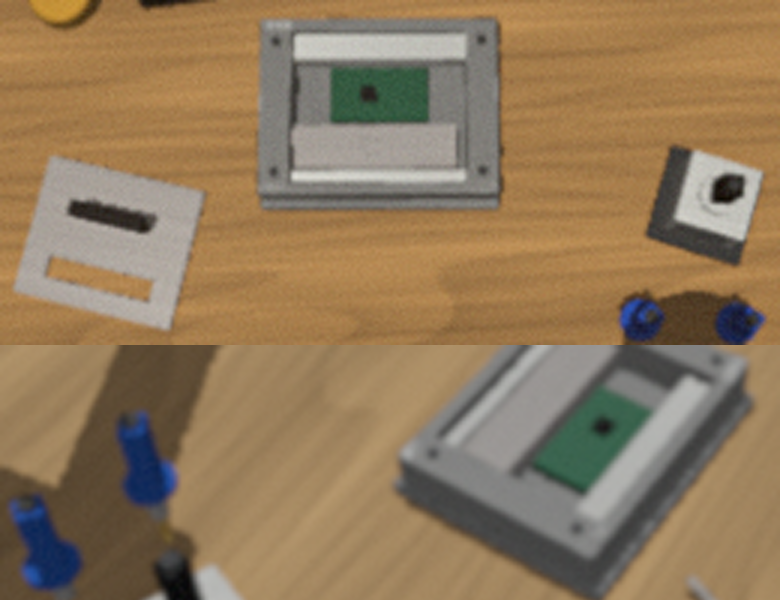

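```bash
cat >> h.py <<'E'
def fitpose(c,uv,model,z):
    """planar pose: model Nx2 (m) -> world at height z; returns x,y,yaw(deg),rms px"""
    from scipy.optimize import least_squares
    uv=np.array(uv,float); m=np.array(model,float); w=unproj(c,uv,z)[:,:2]
    z=np.broadcast_to(z,len(m))
    def f(p):
        C,S=np.cos(p[2]),np.sin(p[2]); P=np.c_[p[0]+C*m[:,0]-S*m[:,1],p[1]+S*m[:,0]+C*m[:,1],z]
        return (proj(c,P)-uv).ravel()
    d=m[0]-m[2]; e=w[0]-w[2]
    r=least_squares(f,[*w.mean(0),np.arctan2(e[1],e[0])-np.arctan2(d[1],d[0])])
    return r.x[0],r.x[1],np.degrees(r.x[2]),np.sqrt((r.fun**2).mean())
def rect(hx,hy,cx=0,cy=0): # far-left, far-right, near-right, near-left
    return [[cx+hx,cy+hy],[cx+hx,cy-hy],[cx-hx,cy-hy],[cx-hx,cy+hy]]
E
python3 - <<'E'
from h import *
import pickle
a,b=pickle.load(open("c0.pkl","rb"))
T=lambda l: np.array(l)/3+[145-.33,185-.33]
print("cover",fitpose(a,T([(50,155),(205,192),(170,329),(14,291)]),rect(.065,.075),.005))
print("slot",fitpose(a,T([(50,256),(155,280),(150,300),(45,277)]),rect(.01,.05,-.035),.0035))
print("fix",fitpose(a,T([(262,20),(498,18),(499,192),(259,192)]),rect(.089,.109),.046))
print("stand",fitpose(a,T([(692,150),(763,172),(743,240),(674,220)]),rect(.032,.032),.07))
print(unproj(a,T([(112,216)]),.044))
s=manip.observe();p=np.array(s["tcp_pos"]);print(s["time_s"])
w=cams.capture("wrist");E=np.array(w["extrinsics"]);R=E[:3,:3];o=-R.T@E[:3,3]
print("wristcam in tool",(o-p)@np.array(s["tcp_rot"]), "axes", np.round(R@np.array(s["tcp_rot"]),3).tolist(),w["K"][0])
E
```

```text
cover (np.float64(0.4543548761314743), np.float64(0.2711244722457666), np.float64(-16.241242491981254), np.float64(0.14532173628949988))
slot (np.float64(0.45474728499787415), np.float64(0.2717410706731361), np.float64(-15.26088195765878), np.float64(0.1492847924094521))
fix (np.float64(0.5595647744794914), np.float64(0.01544368924762319), np.float64(-3.294169412244443), np.float64(2.492585109096235))
stand (np.float64(0.4549064110856781), np.float64(-0.2765471867146213), np.float64(-20.745474498101327), np.float64(0.21219693140955131))
[[0.47221317 0.25973089 0.044     ]]
0.1
wristcam in tool [-0.06723469 -0.13279375 -0.00096213] axes [[0.001, 0.0, 1.0], [-0.964, 0.267, 0.001], [-0.267, -0.964, 0.001]] [302.29377727   0.         274.59925535]
```

```bash
cat >> h.py <<'E'
from scipy.spatial.transform import Rotation as Ro
def Rt(yaw,pitch=0):
    """tool z along heading yaw, pointing down; pitch>0 (deg) raises the far (+z) side"""
    c,s=np.cos(np.radians(yaw)),np.sin(np.radians(yaw))
    R=np.array([[s,0,c],[-c,0,s],[0,-1,0]],float)
    return R@Ro.from_rotvec([-np.radians(pitch),0,0]).as_matrix()
def go(pos,R,show=True):
    s=manip.observe(); R0=np.array(s["tcp_rot"]); d=R0.T@(np.array(pos)-s["tcp_pos"])*1000
    w=Ro.from_matrix(R0.T@R).as_rotvec()
    n=max(np.linalg.norm(d)/62.5,np.degrees(np.linalg.norm(w))/10.7)
    print("shift",np.round(d,1).tolist(),"rot",np.round(w,4).tolist(),"rows>=%.1f"%n,"t",round(s["time_s"],2),"tcp",np.round(s["tcp_pos"],4).tolist(),"F",np.round(s["ft_force"],1).tolist(),"op",round(s["opening"],3))
E
python3 - <<'E'
from h import *
print(Rt(0,20)@np.array([0,0,1]))
go([.52,.07,.27],Rt(-3))
E
```

```text
[ 0.93969262  0.         -0.34202014]
shift [-522.1, -27.6, -522.8] rot [0.0011, -1.2856, -0.001] rows>=11.8 t 0.15 tcp [0.1326, -0.5591, 0.2416] F [-0.5, 0.5, 0.1] op 0.998
```

Request:
arm_command(
  series=[-52,-3,-52,0,0,0,0,-104,-6,-104,0,0,0,0,-146,-8,-146,0,0,0,0,-188,-10,-188,0,0,0,0,-208,-12,-208,0,0,0,0],
)

```text
time_s: 0.78
tcp_pos: [0.2876, -0.3062, 0.2539]
tcp_rot: [[-0.973, 0.0, 0.231], [-0.231, 0.002, -0.973], [-0.001, -1.0, -0.002]]
ft_force: [-0.6, -0.8, -0.1]
opening: 0.997
```

Request:
arm_command(
  series=[-42,-3,-42,0,0,0,0,-84,-6,-84,0,0,0,0,-126,-8,-126,0,0,0,0,-168,-10,-168,0,0,0,0,-208,-10,-208,0,0,0,0],
)

```text
time_s: 1.4
tcp_pos: [0.4426, -0.0538, 0.2646]
tcp_rot: [[-0.973, 0.001, 0.232], [-0.232, 0.002, -0.973], [-0.001, -1.0, -0.001]]
ft_force: [0.3, -0.5, -0.8]
opening: 1.001
```

Request:
arm_command(
  series=[-40,0,-40,0,-0.16,0,0,-80,0,-80,0,-0.32,0,0,-106,-4,-106,0,-0.48,0,0,-106,-4,-106,0,-0.64,0,0,-106,-4,-106,0,-0.72,0,0],
)

```text
time_s: 2.02
tcp_pos: [0.5211, 0.0746, 0.2683]
tcp_rot: [[-0.575, -0.0, 0.818], [-0.818, 0.002, -0.575], [-0.001, -1.0, -0.001]]
ft_force: [-0.1, -0.5, 0.1]
opening: 1.001
```

Request:
arm_command(
  series=[0,0,0,0,-0.17,0,0,0,0,0,0,-0.34,0,0,0,0,0,0,-0.5,0,0,0,0,0,0,-0.57,0,0],
)

```text
time_s: 2.52
tcp_pos: [0.5208, 0.0746, 0.268]
tcp_rot: [[-0.039, -0.001, 0.999], [-0.999, 0.002, -0.039], [-0.002, -1.0, -0.001]]
ft_force: [0.1, 0.3, 0.6]
opening: 0.999
```

```bash
sed -i 's/from_rotvec(\[-np.radians(pitch)/from_rotvec([np.radians(pitch)/' h.py
python3 - <<'E'
from h import *
import pickle
w=cap("wrist","w1.png",None,1.4); t=cap("top"); pickle.dump((w,t),open("c1.pkl","wb"))
go([.52,.07,.27],Rt(-3)); print(proj(w,[[.56,.015,.046],[.472,.26,.044]]))
E
```

```text
shift [4.7, -1.9, -0.7] rot [0.0011, 0.0101, -0.0016] rows>=0.1 t 2.62 tcp [0.5209, 0.0746, 0.2681] F [1.3, -0.9, 0.6] op 1.002
[[308.67863749 228.78364496]
 [221.73862343  10.62489117]]
```

View pics/w1.png

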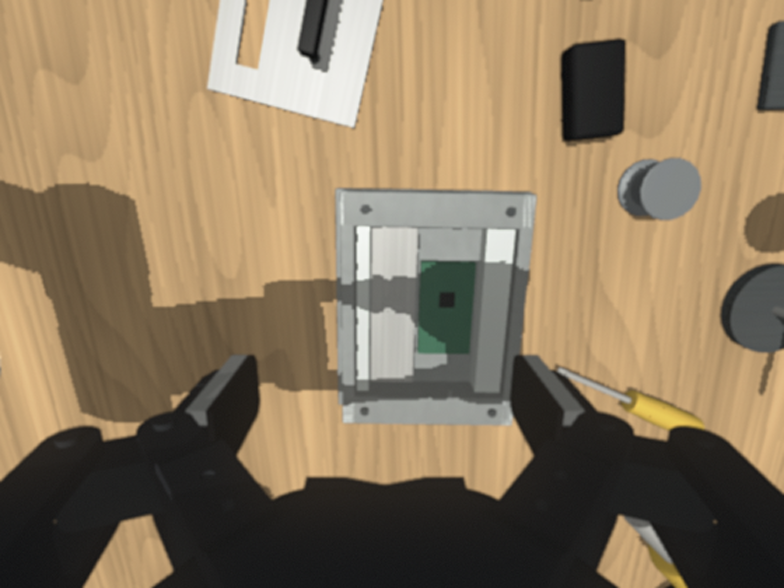

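Run:
```python
from h import *
import pickle
w,t=pickle.load(open("c1.pkl","rb"))
save(w,"a.png",(236,128,390,308),3.3)
save(w,"b.png",(140,0,280,96),2.1)
A=cv2.imread("pics/a.png");B=cv2.imread("pics/b.png");O=np.zeros((594,800,3),np.uint8)
O[:A.shape[0],:A.shape[1]]=A;O[:B.shape[0],508:508+B.shape[1]]=B[:,:292]
cv2.imwrite("pics/z2.png",O)
```

```text
(no output)
```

View pics/z2.png

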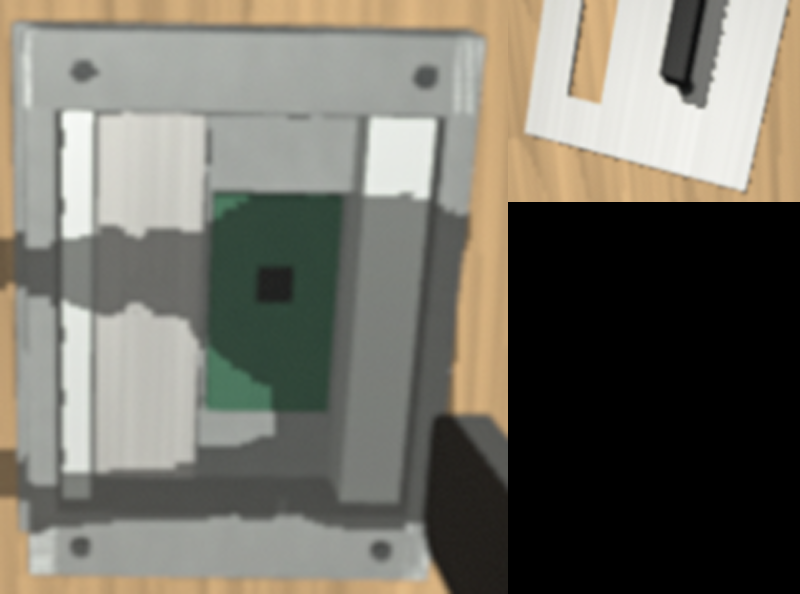

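```bash
cat >> h.py <<'E'
def fitlines(c,obs,p0):
    """obs: (u,v,z,axis,value m) ; pose x,y,yaw minimising mm residuals"""
    from scipy.optimize import least_squares
    W=np.array([unproj(c,o[:2],o[2])[0,:2] for o in obs]); ax=np.array([o[3] for o in obs]); val=np.array([o[4] for o in obs])
    def f(p):
        C,S=np.cos(p[2]),np.sin(p[2]); d=W-p[:2]; q=np.c_[C*d[:,0]+S*d[:,1],-S*d[:,0]+C*d[:,1]]
        return (q[np.arange(len(q)),ax]-val)*1000
    r=least_squares(f,[p0[0],p0[1],np.radians(p0[2])],loss="soft_l1")
    print("pose",np.round(r.x[:2],4),"yaw %.2f"%np.degrees(r.x[2]),"res mm",np.round(f(r.x),1))
    return r.x
E
python3 - <<'E'
from h import *
import pickle
w,_=pickle.load(open("c1.pkl","rb")); a,_=pickle.load(open("c0.pkl","rb"))
def g(l,s,o): return [((u+.5)/s+o[0]-.5,(v+.5)/s+o[1]-.5,z,ax,val) for u,v,z,ax,val in l]
obs=[(97,114,.034,0,-.057),(91,498,.034,0,-.057),(366,118,.034,0,.045),(338,500,.034,0,.045),(207,115,.032,0,-.015),(195,465,.032,0,-.015),
(95,160,.034,0,-.057),
(440,118,.046,0,.069),(57,112,.046,0,-.069),(60,440,.046,0,-.069),(20,29,.046,1,.109),(480,37,.046,1,.109),(80,575,.046,1,-.109),(420,580,.046,1,-.109),(80,112,.046,1,.079),(420,118,.046,1,.079)]
fitlines(w,g(obs,3.3,(236,128)),(.56,.015,-3))
ob2=[(262,20,.046,1,.109),(259,192,.046,1,.109),(498,18,.046,1,-.109),(499,192,.046,1,-.109),(294,60,.034,0,.045),(466,59,.034,0,.045),(291,170,.034,0,-.057),(466,169,.034,0,-.057),(294,125,.032,0,-.015),(456,124,.032,0,-.015)]
fitlines(a,g(ob2,3,(145,185)),(.56,.015,-3))
# cover in wrist: near-right (527,133)? far-right edge
ob3=[(527,133,.005,0,-.065),(745,191,.005,0,.065),(527,133,.005,1,-.075),(745,191,.005,1,-.075),(790,0,.005,0,.065),(545,10,.005,0,-.065),(602,104,.005,1,-.05),(602,104,.005,0,-.025),(569,96,.003,0,-.045)]
ob3=[(u-508,v,z,x,y) for u,v,z,x,y in ob3]
fitlines(w,g(ob3,2.1,(140,0)),(.4545,.2711,-16))
go([.4716-.0,.2663,.15],Rt(-16.2))
E
```

```text
pose [0.5604 0.0181] yaw -3.12 res mm [ 1.7  0.1 -1.5 -0.8  0.2  0.3  1.  -1.9 -0.2  0.4 -1.3 -1.5  1.5  0.9
  0.2 -0.1]
pose [0.5585 0.0153] yaw -3.14 res mm [-1.6 -1.7  1.2  2.9 -0.1 -0.1  0.2  0.3 -0.2 -0.1]
pose [0.4571 0.2737] yaw -16.94 res mm [ 0.3 -0.2 -0.4  0.1  0.3  0.1  0.3 -0.3 -0.1]
shift [-189.2, 118.4, -57.2] rot [0.0013, 0.2405, -0.0014] rows>=3.7 t 2.62 tcp [0.5209, 0.0746, 0.2681] F [1.3, -0.9, 0.6] op 1.002
```

Run:
```python
from h import *
go([.4749,.2667,.15],Rt(-16.6))
```

```text
shift [-189.8, 118.4, -53.9] rot [0.0013, 0.2474, -0.0014] rows>=3.7 t 2.62 tcp [0.5209, 0.0746, 0.2681] F [1.3, -0.9, 0.6] op 1.002
```

Request:
arm_command(
  series=[-40,24,-11,0,0.06,0,0,-90,56,-26,0,0.12,0,0,-140,88,-40,0,0.18,0,0,-190,118,-54,0,0.247,0,0,-190,118,-54,0,0.247,0,0],
)

```text
time_s: 3.25
tcp_pos: [0.4718, 0.2692, 0.1477]
tcp_rot: [[-0.282, -0.007, 0.959], [-0.959, 0.0, -0.282], [0.002, -1.0, -0.007]]
ft_force: [-0.6, -1.4, 0.1]
opening: 0.999
```

Request:
arm_command(
  series=[0,35,0,0,0,0,0,0,70,0,0,0,0,0,0,70,0,0,0,0,0],
)

```text
time_s: 3.62
tcp_pos: [0.4699, 0.2677, 0.076]
tcp_rot: [[-0.283, -0.012, 0.959], [-0.959, -0.002, -0.283], [0.005, -1.0, -0.011]]
ft_force: [0.1, -0.8, 0.5]
opening: 1.001
```

Run:
```python
from h import *
w=cap("wrist","w2.png",None,1.4)
go([.4749,.2667,.027],Rt(-16.6))
```

```text
shift [0.5, 50.6, 4.2] rot [0.0077, 0.0028, 0.0028] rows>=0.8 t 3.67 tcp [0.4714, 0.2684, 0.0776] F [0.4, 1.1, 0.4] op 1.005
```

View pics/w2.png

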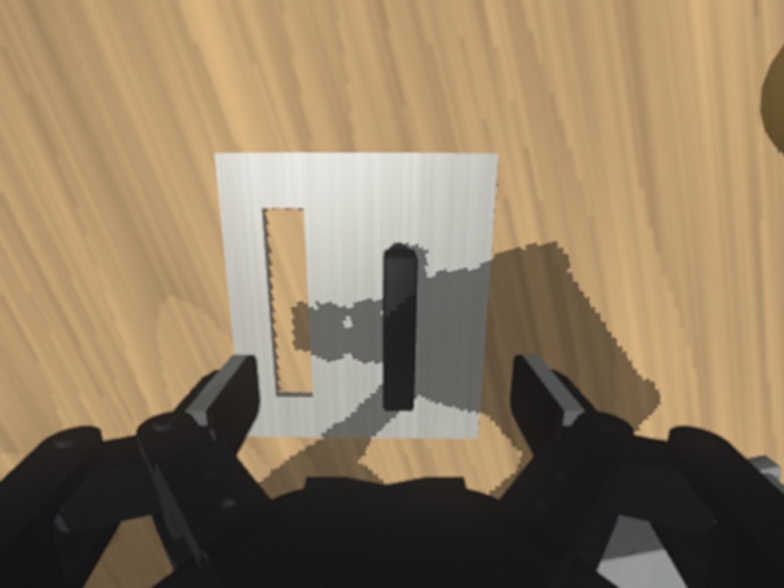

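Run:
```python
from h import *
w=cap("wrist")
f=lambda l:(np.array(l)+.5)/1.4-.5
p=fitpose(w,f([(497,153),(478,437),(237,437),(216,153)]),rect(.065,.075),.005);print(p)
print(unproj(w,f([(400,252),(398,409)]),.044))
h=np.radians(p[2]);x=p[0]+.02*np.cos(h);y=p[1]+.02*np.sin(h);print(x,y)
go([.4749,.2667,.027],Rt(-16.6));go([x,y,.027],Rt(-16.6))
```

```text
(np.float64(0.4569481768000557), np.float64(0.2742538077700241), np.float64(-16.92804092708963), np.float64(1.97730360773203))
[[0.48697416 0.30299868 0.044     ]
 [0.4667588  0.23542585 0.044     ]]
0.476081600758694 0.2684303991789147
shift [1.4, 51.7, 3.3] rot [0.0055, 0.0029, 0.0009] rows>=0.8 t 3.73 tcp [0.4724, 0.2689, 0.0787] F [0.6, -0.2, 0.4] op 0.998
shift [-0.6, 51.7, 3.9] rot [0.0055, 0.0029, 0.0009] rows>=0.8 t 3.73 tcp [0.4724, 0.2689, 0.0787] F [0.6, -0.2, 0.4] op 0.998
```

Request:
arm_command(
  series=[0,26,4,0.005,0.003,0,0,0,51,4,0.005,0.003,0,0,0,51.5,4,0.005,0.003,0,0,0,51.5,4,0.005,0.003,0,100,0,51.5,4,0.005,0.003,0,180],
  newtons=100,
)

```text
time_s: 4.35
tcp_pos: [0.4772, 0.2682, 0.0287]
tcp_rot: [[-0.286, 0.002, 0.958], [-0.958, 0.0, -0.286], [-0.001, -1.0, 0.002]]
ft_force: [0.8, -0.3, 0.1]
opening: 0.607
```

Request:
arm_command(
  series=[0,0,0,0,0,0,255,0,0,0,0,0,0,255,0,0,0,0,0,0,255,0,0,0,0,0,0,255],
  newtons=100,
)

```text
time_s: 4.85
tcp_pos: [0.4767, 0.2686, 0.0297]
tcp_rot: [[-0.286, 0.002, 0.958], [-0.958, 0.001, -0.286], [-0.002, -1.0, 0.001]]
ft_force: [-2.5, 1.0, 6.1]
opening: 0.143
```

Run:
```python
from h import *
s=manip.observe();print(s["tcp_rot"],s["joint_positions"])
go([.476,.268,.2],Rt(-16.9))
```

```text
[[-0.28622671  0.00179552  0.95816024]
 [-0.95816055  0.00115783 -0.28622897]
 [-0.00162332 -0.99999772  0.00138899]] [2.21001438e+01 2.50351154e+01 1.06431682e+02 3.04305207e-02
 4.84129308e+01 3.87122453e+01]
shift [0.5, -170.3, -0.3] rot [-0.0014, 0.0047, -0.0016] rows>=2.7 t 4.85 tcp [0.4767, 0.2686, 0.0297] F [-2.5, 1.0, 6.1] op 0.143
```

Request:
arm_command(
  series=[0,-20,0,0,0,0,255,0,-60,0,0,0,0,255,0,-100,0,0,0,0,255,0,-130,0,0,0,0,255,0,-130,0,0,0,0,255],
)

```text
time_s: 5.48
tcp_pos: [0.4775, 0.2689, 0.1609]
tcp_rot: [[-0.286, 0.006, 0.958], [-0.958, 0.003, -0.286], [-0.004, -1.0, 0.005]]
ft_force: [0.3, -0.3, -6.9]
opening: 0.142
```

```bash
cat >> h.py <<'E'
FIX=[.5604,.0181,-3.1]; YO=0.0; ZO=.0297; XO=.020
def coverTCP(xn,yn,zn,pitch):
    """near lower edge middle at fixture (mm) -> TCP pos, R"""
    R=Rt(FIX[2],pitch); Rc=np.c_[R[:,2],-R[:,0],-R[:,1]]
    Rf=Ro.from_euler("z",FIX[2],degrees=True).as_matrix()
    n=np.array([FIX[0],FIX[1],0])+Rf@(np.array([xn,yn,zn])/1000)
    return n+Rc@np.array([.065+XO,YO,ZO]),R
E
python3 - <<'E'
from h import *
s=manip.observe();print(np.round(s["ft_force"],2),np.round(s["ft_torque"],2),s["opening"])
print(coverTCP(-64.5,0,84,22)[0])
go(*coverTCP(-64.5,0,84,22))
E
```

```text
[ 0.3  -0.33 -6.93] [-0.02 -0.07  0.  ] 0.1420240990931948
[0.56358015 0.01792777 0.14337892]
shift [215.9, 17.4, 154.2] rot [0.3772, -0.2338, 0.0419] rows>=4.3 t 5.47 tcp [0.4775, 0.2689, 0.1609] F [0.3, -0.3, -6.9] op 0.142
```

Request:
arm_command(
  series=[18,0,13,0,0,0,255,48,0,34,0,0,0,255,78,0,56,0,0,0,255,108,0,77,0,0,0,255,135,0,97,0,0,0,255],
)

```text
time_s: 6.1
tcp_pos: [0.5302, 0.1104, 0.1578]
tcp_rot: [[-0.286, -0.0, 0.958], [-0.958, 0.002, -0.286], [-0.002, -1.0, -0.001]]
ft_force: [0.2, 0.4, -6.9]
opening: 0.139
```

Request:
arm_command(
  series=[30,0,21,0,-0.05,0,255,60,0,42,0,-0.12,0,255,80,0,57,0,-0.18,0,255,81,0,58,0,-0.234,0,255,81,0,58,0,-0.234,0,255],
)

```text
time_s: 6.72
tcp_pos: [0.5609, 0.0159, 0.1547]
tcp_rot: [[-0.058, -0.005, 0.998], [-0.998, 0.003, -0.058], [-0.002, -1.0, -0.006]]
ft_force: [-0.3, 0.8, -6.9]
opening: 0.139
```

Run:
```python
from h import *
go(*coverTCP(-64.5,0,84,22))
```

```text
shift [-2.1, 11.3, 2.7] rot [0.3896, -0.0043, -0.0016] rows>=2.1 t 6.72 tcp [0.5609, 0.0159, 0.1547] F [-0.3, 0.8, -6.9] op 0.139
```

Request:
arm_command(
  series=[-1,3,1,0.1,0,0,255,-2,6,2,0.2,0,0,255,-2,9,3,0.3,0,0,255,-2,11,3,0.39,-0.004,-0.002,255,-2,11,3,0.39,-0.004,-0.002,255],
)

```text
time_s: 7.35
tcp_pos: [0.5586, 0.0189, 0.1404]
tcp_rot: [[-0.054, 0.365, 0.929], [-0.999, -0.019, -0.051], [-0.001, -0.931, 0.366]]
ft_force: [-0.3, 0.1, -6.8]
opening: 0.143
```

Run:
```python
from h import *
import pickle
w=cap("wrist");t=cap("top");sc=cap("scene");pickle.dump((w,t,sc),open("c3.pkl","wb"))
go(*coverTCP(-64.5,0,34,22))
save(w,"a.png",None,.95);save(t,"b.png",(215,175,330,275),2.2);save(sc,"c.png",(215,165,345,275),2)
A=cv2.imread("pics/a.png");B=cv2.imread("pics/b.png");C=cv2.imread("pics/c.png");O=np.zeros((600,800,3),np.uint8)
O[:A.shape[0],:A.shape[1]]=A;O[:220,540:540+B.shape[1]]=B;O[230:230+C.shape[0],535:535+C.shape[1]]=C
cv2.imwrite("pics/z3.png",O)
```

```text
shift [0.1, 46.3, -19.6] rot [0.0005, -0.0002, 0.0002] rows>=0.8 t 7.5 tcp [0.5645, 0.018, 0.1436] F [0.3, 0.4, -6.4] op 0.141
```

View pics/z3.png

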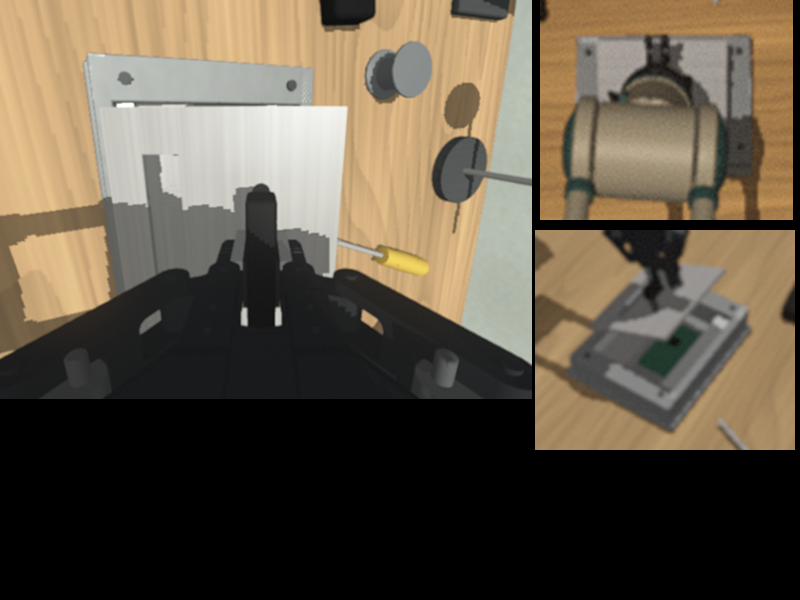

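Run:
```python
from h import *
import pickle
w,t,sc=pickle.load(open("c3.pkl","rb"))
s=manip.observe();R=np.array(s["tcp_rot"]);Rc=np.c_[R[:,2],-R[:,0],-R[:,1]];p=np.array(s["tcp_pos"])
cw=lambda q:p+(np.array(q)/1000-[XO,YO,ZO])@Rc.T
Rf=Ro.from_euler("z",FIX[2],degrees=True).as_matrix()
fw=lambda q:np.array([FIX[0],FIX[1],0])+(np.array(q)/1000)@Rf.T
S=lambda x:np.round((x+.5)*.95-.5,1).tolist()
print("cover pred NL,FL,slotNL,slotFL,barend",S(proj(w,cw([[-65,75,5],[65,75,5],[-45,50,5],[-25,50,5],[20,35,44]]))))
print("fix pred y109 line",S(proj(w,fw([[-80,109,46],[80,109,46],[0,79,46]]))))
print("mm/px lateral", S(proj(w,cw([[0,75,5],[0,76,5]]))),S(proj(w,fw([[0,109,46],[0,110,46]]))))
save(w,"d.png",(85,40,385,165),2.66)
```

```text
cover pred NL,FL,slotNL,slotFL,barend [[112.9, 105.7], [360.3, 105.0], [154.9, 153.1], [191.2, 153.0], [276.3, 199.2]]
fix pred y109 line [[87.0, 51.1], [312.3, 65.9], [216.3, 103.1]]
mm/px lateral [[235.8, 105.0], [235.8, 103.0]] [[214.6, 59.0], [214.5, 57.5]]
```

View pics/d.png

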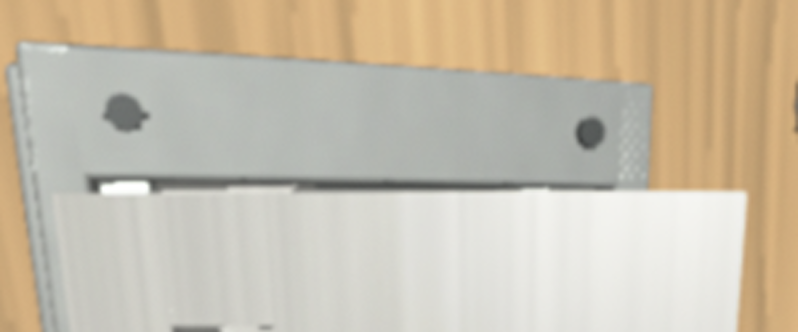

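```bash
sed -i 's/^FIX=.*/FIX=[.5604,.017,-3.1]; YO=.0013; ZO=.0297; XO=.020/' h.py
python3 - <<'E'
from h import *
go(*coverTCP(-64,0,38,22))
E
```

```text
shift [-0.1, 42.8, -17.6] rot [0.0005, -0.0002, 0.0002] rows>=0.7 t 7.5 tcp [0.5645, 0.018, 0.1436] F [0.3, 0.4, -6.4] op 0.141
```

Request:
arm_command(
  series=[0,14,-6,0,0,0,255,0,28,-12,0,0,0,255,0,43,-17.5,0,0,0,255,0,43,-17.5,0,0,0,255,0,43,-17.5,0,0,0,255],
)

```text
time_s: 8.12
tcp_pos: [0.5657, 0.0179, 0.0979]
tcp_rot: [[-0.054, 0.375, 0.925], [-0.999, -0.021, -0.05], [0.0, -0.927, 0.375]]
ft_force: [0.6, 0.1, -6.8]
opening: 0.139
```

Run:
```python
from h import *
go(*coverTCP(-64,0,35,22))
s=manip.observe();R=np.array(s["tcp_rot"]);print("pitch",np.degrees(np.arcsin(R[2,2])))
```

```text
shift [-0.2, 2.7, -2.8] rot [-0.0009, -0.0003, 0.0003] rows>=0.1 t 8.12 tcp [0.5657, 0.0179, 0.0979] F [0.6, 0.1, -6.8] op 0.139
pitch 22.049860104855046
```

Request:
arm_command(
  series=[0,1.4,-1.4,0,0,0,255,0,2.7,-2.8,0,0,0,255,0,2.7,-2.8,0,0,0,255,0,2.7,-2.8,0,0,0,255],
)

```text
time_s: 8.62
tcp_pos: [0.5641, 0.0179, 0.0945]
tcp_rot: [[-0.055, 0.375, 0.925], [-0.999, -0.021, -0.05], [0.0, -0.927, 0.376]]
ft_force: [-0.5, 0.2, -7.2]
opening: 0.139
```

Request:
arm_command(
  series=[0,0.9,-0.4,0,0,0,255,0,0.9,-0.4,0,0,0,255,0,0.9,-0.4,0,0,0,255],
)

```text
time_s: 9.0
tcp_pos: [0.5641, 0.0179, 0.0936]
tcp_rot: [[-0.054, 0.375, 0.925], [-0.999, -0.021, -0.05], [0.0, -0.927, 0.376]]
ft_force: [0.0, -0.5, -6.9]
opening: 0.144
```

Request:
arm_command(
  series=[0,0.9,-0.4,0,0,0,255,0,0.9,-0.4,0,0,0,255,0,0.9,-0.4,0,0,0,255],
)

```text
time_s: 9.38
tcp_pos: [0.5645, 0.0179, 0.093]
tcp_rot: [[-0.055, 0.376, 0.925], [-0.999, -0.021, -0.05], [0.0, -0.926, 0.377]]
ft_force: [-0.2, 0.9, -3.0]
opening: 0.142
```

```bash
cat >> h.py <<'E'
def inv(): 
    s=manip.observe();R=np.array(s["tcp_rot"]);Rc=np.c_[R[:,2],-R[:,0],-R[:,1]]
    n=np.array(s["tcp_pos"])-Rc@np.array([.065+XO,YO,ZO])
    Rf=Ro.from_euler("z",FIX[2],degrees=True).as_matrix()
    pit=np.degrees(np.arcsin(R[2,2])); n=Rf.T@(n-[FIX[0],FIX[1],0])*1000
    print("near",np.round(n,1),"pitch",round(pit,2),"F",np.round(s["ft_force"],1),"T",np.round(s["ft_torque"],2)); return n,pit
E
python3 - <<'E'
from h import *
n,p=inv()
for q in (19,16,13,10,7): go(*coverTCP(n[0],n[1],33.4,q))
E
```

```text
near [-63.5  -0.2  33.5] pitch 22.13 F [-0.2  0.9 -3. ] T [ 0.06  0.7  -0.08]
shift [-0.0, 4.8, 1.5] rot [-0.0546, -0.0004, 0.0003] rows>=0.3 t 9.38 tcp [0.5645, 0.0179, 0.093] F [-0.2, 0.9, -3.0] op 0.142
shift [-0.0, 9.3, 2.7] rot [-0.107, -0.0004, 0.0003] rows>=0.6 t 9.38 tcp [0.5645, 0.0179, 0.093] F [-0.2, 0.9, -3.0] op 0.142
shift [-0.0, 13.9, 3.6] rot [-0.1594, -0.0004, 0.0003] rows>=0.9 t 9.38 tcp [0.5645, 0.0179, 0.093] F [-0.2, 0.9, -3.0] op 0.142
shift [-0.0, 18.6, 4.3] rot [-0.2117, -0.0004, 0.0003] rows>=1.1 t 9.38 tcp [0.5645, 0.0179, 0.093] F [-0.2, 0.9, -3.0] op 0.142
shift [-0.0, 23.3, 4.8] rot [-0.2641, -0.0004, 0.0003] rows>=1.4 t 9.38 tcp [0.5645, 0.0179, 0.093] F [-0.2, 0.9, -3.0] op 0.142
```

Request:
arm_command(
  series=[0,4.2,0.1,-0.054,0,0,255,0,8.7,1.3,-0.107,0,0,255,0,13.3,2.2,-0.159,0,0,255,0,18,2.9,-0.212,0,0,255,0,18,2.9,-0.212,0,0,255],
)

```text
time_s: 10.0
tcp_pos: [0.5757, 0.0172, 0.0776]
tcp_rot: [[-0.055, 0.175, 0.983], [-0.999, -0.01, -0.054], [0.0, -0.984, 0.176]]
ft_force: [0.7, -0.4, -1.5]
opening: 0.135
```

Run:
```python
from h import *
n,p=inv()
for q in (8,6,4,2,.7): go(*coverTCP(-64.7,n[1],33.5,q))
```

```text
near [-63.2  -0.3  33.4] pitch 10.12 F [ 0.7 -0.4 -1.5] T [ 0.02  0.22 -0.01]
shift [-0.0, 2.8, -0.4] rot [-0.037, -0.0004, 0.0004] rows>=0.2 t 10.0 tcp [0.5757, 0.0172, 0.0776] F [0.7, -0.4, -1.5] op 0.135
shift [-0.0, 5.8, 0.4] rot [-0.0719, -0.0004, 0.0004] rows>=0.4 t 10.0 tcp [0.5757, 0.0172, 0.0776] F [0.7, -0.4, -1.5] op 0.135
shift [-0.0, 8.9, 1.2] rot [-0.1068, -0.0004, 0.0004] rows>=0.6 t 10.0 tcp [0.5757, 0.0172, 0.0776] F [0.7, -0.4, -1.5] op 0.135
shift [-0.0, 12.0, 1.9] rot [-0.1418, -0.0004, 0.0004] rows>=0.8 t 10.0 tcp [0.5757, 0.0172, 0.0776] F [0.7, -0.4, -1.5] op 0.135
shift [-0.0, 14.0, 2.2] rot [-0.1644, -0.0004, 0.0004] rows>=0.9 t 10.0 tcp [0.5757, 0.0172, 0.0776] F [0.7, -0.4, -1.5] op 0.135
```

Request:
arm_command(
  series=[0,2.8,-0.4,-0.036,0,0,255,0,5.8,0.4,-0.071,0,0,255,0,8.9,1.2,-0.106,0,0,255,0,12,1.8,-0.141,0,0,255,0,12,1.8,-0.141,0,0,255],
)

```text
time_s: 10.62
tcp_pos: [0.5807, 0.0169, 0.0664]
tcp_rot: [[-0.055, 0.039, 0.998], [-0.999, -0.002, -0.055], [0.0, -0.999, 0.039]]
ft_force: [1.5, 0.3, -2.4]
opening: 0.144
```

Run:
```python
from h import *
n,p=inv()
for q in (1,0): go(*coverTCP(-64.5,n[1],33.5,q))
```

```text
near [-63.5  -0.2  33.4] pitch 2.22 F [ 1.5  0.3 -2.4] T [ 0.05  0.09 -0.04]
shift [-0.0, 1.7, -0.4] rot [-0.0213, -0.0005, 0.0002] rows>=0.1 t 10.62 tcp [0.5807, 0.0169, 0.0664] F [1.5, 0.3, -2.4] op 0.144
shift [-0.0, 3.2, 0.1] rot [-0.0388, -0.0005, 0.0002] rows>=0.2 t 10.62 tcp [0.5807, 0.0169, 0.0664] F [1.5, 0.3, -2.4] op 0.144
```

Go flat, then look before releasing.

Request:
arm_command(
  series=[0,1.7,0,-0.021,0,0,255,0,3.2,0.5,-0.038,0,0,255,0,3.2,0.5,-0.038,0,0,255,0,3.2,0.5,-0.038,0,0,255],
)

```text
time_s: 11.12
tcp_pos: [0.5816, 0.0169, 0.0638]
tcp_rot: [[-0.055, 0.002, 0.999], [-0.999, -0.0, -0.055], [0.0, -1.0, 0.002]]
ft_force: [-1.1, 0.2, 2.8]
opening: 0.142
```

Run:
```python
from h import *
import pickle
n,p=inv()
w=cap("wrist","w4.png",(70,80,380,300),2.5);pickle.dump((w,manip.observe()),open("c4.pkl","wb"))
s=manip.observe();print(s["tcp_pos"])
go(*coverTCP(-64.5,n[1],33.5,0))
```

```text
near [-63.8  -0.2  33.9] pitch 0.1 F [-1.1  0.2  2.8] T [0.08 0.22 0.01]
[0.5815325  0.01691399 0.06373652]
shift [-0.0, 0.5, -0.6] rot [-0.0017, -0.0004, 0.0002] rows>=0.0 t 11.18 tcp [0.5815, 0.0169, 0.0637] F [-1.7, -0.0, 3.9] op 0.142
```

View pics/w4.png

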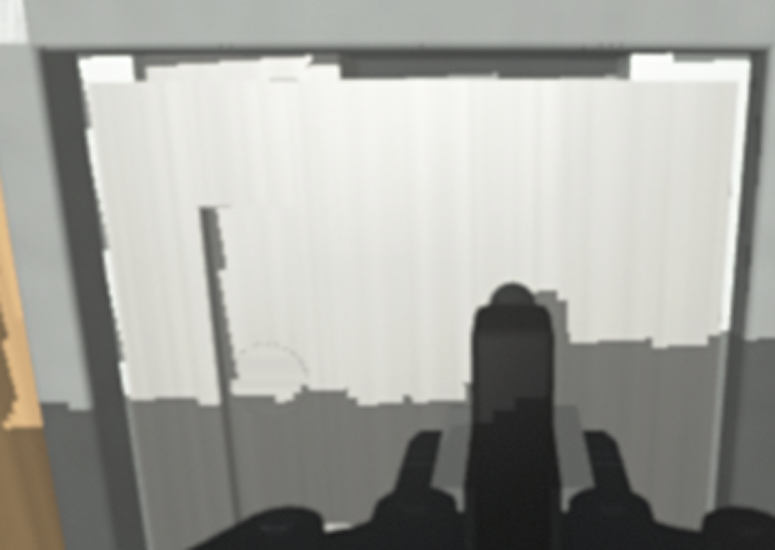

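Request:
arm_command(
  series=[0,0,0,0,0,0,200,0,0,0,0,0,0,120,0,0,0,0,0,0,60,0,0,0,0,0,0,0,0,-20,0,0,0,0,0],
)

```text
time_s: 11.8
tcp_pos: [0.5802, 0.017, 0.0824]
tcp_rot: [[-0.055, -0.002, 0.999], [-0.999, -0.0, -0.055], [0.0, -1.0, -0.002]]
ft_force: [1.0, -0.2, -0.0]
opening: 0.999
```

Request:
arm_command(
  series=[0,-30,0,0,0,0,0,0,-80,0,0,0,0,0,0,-130,0,0,0,0,0,0,-170,0,0,0,0,0,0,-170,0,0,0,0,0],
)

```text
time_s: 12.42
tcp_pos: [0.5826, 0.0169, 0.2564]
tcp_rot: [[-0.055, 0.006, 0.998], [-0.999, -0.001, -0.055], [0.0, -1.0, 0.006]]
ft_force: [-0.3, 0.1, -0.2]
opening: 1.003
```

Run:
```python
from h import *
import pickle
w,s=pickle.load(open("c4.pkl","rb"))
Rf=Ro.from_euler("z",FIX[2],degrees=True).as_matrix()
loc=lambda q:np.round((q-[FIX[0],FIX[1],0])@Rf*1000,1)
F=lambda l:(np.array(l)+.5)/2.5-.5+[70,80]
print("arc top,left,right",loc(unproj(w,F([(272,343),(237,362),(307,372)]),.032)))
print("pred arcs",[(y,np.round((proj(w,np.array([FIX[0],FIX[1],0])+Rf@np.array([-.035,y/1000+.009,.032]))-[70,80])*2.5)) for y in (-10,-5,0,5)])
print("slot end L (y=50)",loc(unproj(w,F([(222,207)]),.039)),"pocket left cheek",loc(unproj(w,F([(45,48),(765,48)]),.046)))
w2=cap("wrist","w5.png",None,1.4);t=cap("top","t5.png",(215,175,400,290),4.2);pickle.dump((w2,t),open("c5.pkl","wb"))
s=manip.observe();print(s["tcp_pos"],s["opening"],s["time_s"],s["ft_force"])
```

```text
arc top,left,right [[-34.3  17.9  32. ]
 [-42.7  13.3  32. ]
 [-26.8  10.9  32. ]]
pred arcs [(-10, array([[275., 419.]])), (-5, array([[273., 399.]])), (0, array([[271., 379.]])), (5, array([[269., 358.]]))]
slot end L (y=50) [[-39.9  49.8  39. ]] pocket left cheek [[-68.1  81.   46. ]
 [ 68.5  80.5  46. ]]
[0.58025075 0.01701811 0.25226538] 1.0019815097951237 12.525 [ 0.96445859 -0.75152663 -1.03833614]
```

View pics/w5.png

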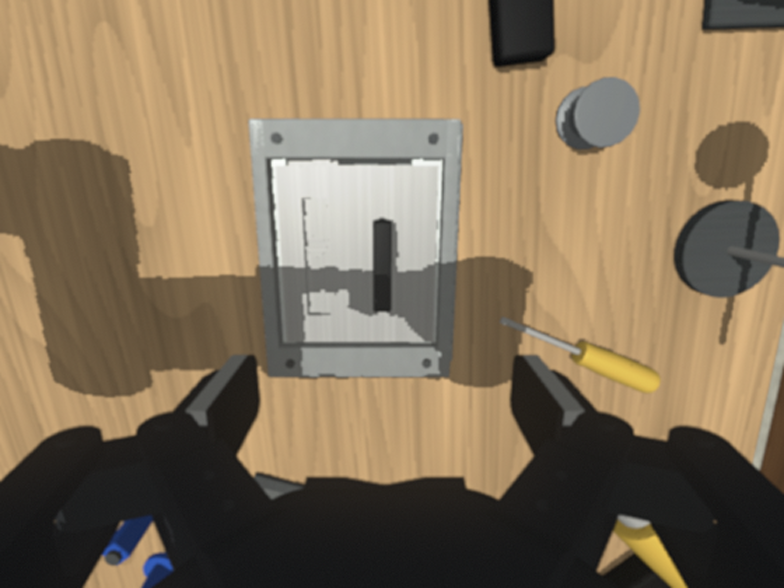

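Run:
```python
from h import *
go([.458,-.275,.25],Rt(-20.7))
```

```text
shift [298.3, 2.6, -106.1] rot [0.0023, 0.3067, 0.0005] rows>=5.1 t 12.53 tcp [0.5803, 0.017, 0.2523] F [1.0, -0.8, -1.0] op 1.002
```

Request:
arm_command(
  series=[50,0,-18,0,0,0,0,100,0,-36,0,0,0,0,160,0,-57,0,0,0,0,220,0,-78,0,0,0,0,260,0,-92,0,0,0,0],
)

```text
time_s: 13.15
tcp_pos: [0.4721, -0.2392, 0.2504]
tcp_rot: [[-0.056, -0.006, 0.998], [-0.998, 0.002, -0.056], [-0.002, -1.0, -0.006]]
ft_force: [0.7, -0.5, 0.8]
opening: 1.0
```

Request:
arm_command(
  series=[38,0,-14,0,0.1,0,0,38,0,-14,0,0.2,0,0,38,0,-14,0,0.307,0,0,38,0,-14,0,0.307,0,0,38,0,-14,0,0.307,0,0],
)

```text
time_s: 13.78
tcp_pos: [0.4556, -0.2759, 0.2493]
tcp_rot: [[-0.354, -0.008, 0.935], [-0.935, 0.003, -0.354], [-0.0, -1.0, -0.008]]
ft_force: [0.4, -0.2, -0.1]
opening: 0.999
```

Run:
```python
from h import *
import pickle
w=cap("wrist");s=manip.observe();pickle.dump((w,s),open("c6.pkl","wb"))
print(proj(w,[[.455,-.2765,.07],[.455,-.2765,.134]]))
u,v=np.round(proj(w,[[.455,-.2765,.1]])[0]).astype(int)
print(u,v);save(w,"w6.png",(max(u-80,0),max(v-65,0),u+80,v+65),4.8)
go([.458,-.275,.25],Rt(-20.7))
```

```text
[[276.44946756 190.77255153]
 [276.26999149 206.9843133 ]]
276 198
shift [-1.6, -0.4, 1.8] rot [0.0076, -0.0002, -0.0001] rows>=0.0 t 13.82 tcp [0.4558, -0.2759, 0.2496] F [-0.4, -0.2, 0.5] op 0.993
```

View pics/w6.png

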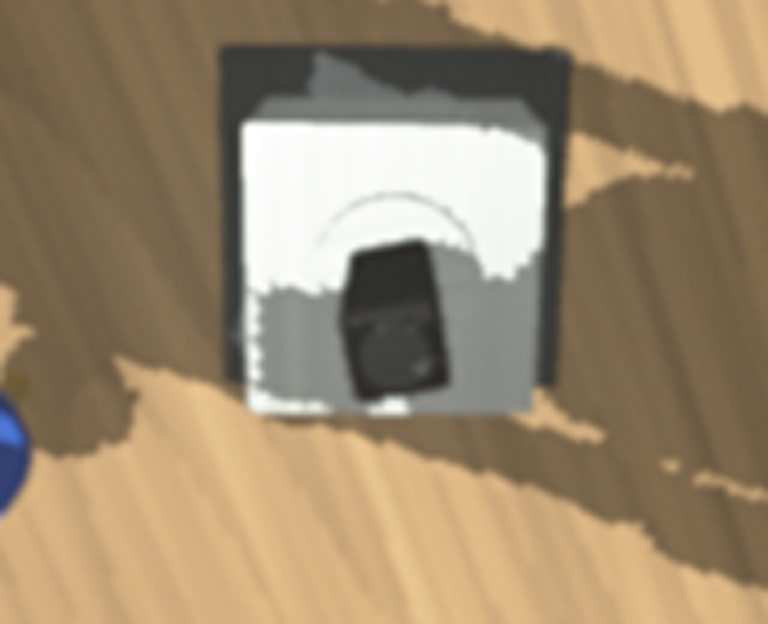

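Run:
```python
from h import *
import pickle
w,s=pickle.load(open("c6.pkl","rb"))
F=lambda l:(np.array(l)+.5)/4.8-.5+[196,133]
# image up=left(+y'), right=far(+x'): order far-left, far-right, near-right, near-left
print("grip",fitpose(w,F([(436,313),(449,385),(360,400),(343,328)]),rect(.009,.009),.134))
print("bridge",fitpose(w,F([(546,124),(533,411),(250,412),(243,122)]),rect(.032,.032),.07))
print("base of grip left edge mid",unproj(w,F([(388,246)]),.076))
# collar arc: top & sides, z=.076
from scipy.optimize import least_squares
P=unproj(w,F([(318,248),(335,218),(360,200),(395,193),(430,199),(458,219),(475,245)]),.076)[:,:2]
r=least_squares(lambda q:np.hypot(*(P-q).T)-.018,[.456,-.277]);print("collar",r.x,r.fun*1e3)
```

```text
grip (np.float64(0.4566133449230047), np.float64(-0.27714668690105676), np.float64(-10.200690269414745), np.float64(1.9182805912990293))
bridge (np.float64(0.45665675418230794), np.float64(-0.2751241455156246), np.float64(-20.9974103276308), np.float64(0.35168325952992113))
base of grip left edge mid [[ 0.45804085 -0.26844672  0.076     ]]
collar [ 0.45749735 -0.27508605] [-0.11600802  0.12627424  0.11158282 -0.14908313  0.01678323 -0.05934672
  0.06881802]
```

Run:
```python
from h import *
go([.457,-.2757,.16],Rt(-10.5))
```

```text
shift [-0.6, 89.6, 1.8] rot [0.0076, -0.1782, -0.0008] rows>=1.4 t 13.82 tcp [0.4558, -0.2759, 0.2496] F [-0.4, -0.2, 0.5] op 0.993
```

Request:
arm_command(
  series=[0,0,0,0.0076,-0.09,0,0,0,30,1,0.0076,-0.178,0,0,-0.6,70,2,0.0076,-0.178,0,0,-0.6,90,2,0.0076,-0.178,0,0,-0.6,90,2,0.0076,-0.178,0,0],
)

```text
time_s: 14.45
tcp_pos: [0.4562, -0.2748, 0.1579]
tcp_rot: [[-0.181, -0.003, 0.983], [-0.983, 0.003, -0.181], [-0.003, -1.0, -0.004]]
ft_force: [-0.1, 0.5, 0.9]
opening: 1.003
```

Run:
```python
from h import *
go([.457,-.2757,.099],Rt(-10.5))
```

```text
shift [0.9, 58.9, 1.1] rot [0.0037, 0.0008, -0.0028] rows>=0.9 t 14.45 tcp [0.4562, -0.2748, 0.1579] F [-0.1, 0.5, 0.9] op 1.003
```

Request:
arm_command(
  series=[1,30,1,0.004,0,-0.003,0,1,59,1,0.004,0,-0.003,0,1,59,1,0.004,0,-0.003,0,1,59,1,0.004,0,-0.003,0,1,59,1,0.004,0,-0.003,100],
  newtons=60,
)

```text
time_s: 15.08
tcp_pos: [0.4579, -0.2765, 0.1006]
tcp_rot: [[-0.181, 0.003, 0.983], [-0.983, -0.002, -0.181], [0.002, -1.0, 0.003]]
ft_force: [-0.9, -0.1, 0.3]
opening: 0.817
```

Request:
arm_command(
  series=[0,0,0,0,0,0,180,0,0,0,0,0,0,255,0,0,0,0,0,0,255,0,0,0,0,0,0,255,0,0,0,0,0,0,255],
  newtons=60,
)

```text
time_s: 15.7
tcp_pos: [0.4581, -0.2767, 0.101]
tcp_rot: [[-0.181, 0.003, 0.983], [-0.983, -0.003, -0.181], [0.002, -1.0, 0.004]]
ft_force: [-0.8, 0.8, 4.7]
opening: 0.201
```

Run:
```python
from h import *
s=manip.observe();print(s["tcp_rot"])
go([.457,-.2757,.25],Rt(-10.5))
```

```text
[[-0.18123898  0.00335258  0.98343337]
 [-0.98343686 -0.00274257 -0.18123028]
 [ 0.00208955 -0.99999062  0.00379411]]
shift [-0.4, -149.0, -0.6] rot [-0.0038, 0.001, 0.0021] rows>=2.4 t 15.7 tcp [0.4581, -0.2767, 0.101] F [-0.8, 0.8, 4.7] op 0.201
```

Request:
arm_command(
  series=[0,-20,0,0,0,0,255,0,-60,0,0,0,0,255,0,-110,0,0,0,0,255,0,-150,0,0,0,0,255,0,-150,0,-0.004,0,0.002,255],
)

```text
time_s: 16.32
tcp_pos: [0.4589, -0.2773, 0.254]
tcp_rot: [[-0.181, 0.005, 0.983], [-0.983, -0.004, -0.181], [0.003, -1.0, 0.006]]
ft_force: [-0.0, 0.1, -0.3]
opening: 0.204
```

```bash
cat >> h.py <<'E'
def probeTCP(x,y,z,yaw=None):
    Rf=Ro.from_euler("z",FIX[2],degrees=True).as_matrix()
    return np.array([FIX[0],FIX[1],0])+Rf@(np.array([x,y,z+89])/1000),Rt(FIX[2] if yaw is None else yaw)
E
python3 - <<'E'
from h import *
go(*probeTCP(-35,42,150,-10.5))
E
```

```text
shift [-345.0, 13.9, 6.3] rot [-0.0056, 0.0011, 0.0032] rows>=5.5 t 16.32 tcp [0.4589, -0.2773, 0.254] F [-0.0, 0.1, -0.3] op 0.204
```

Request:
arm_command(
  series=[-25,0,0,-0.005,0,0.003,255,-75,0,1,-0.005,0,0.003,255,-130,0,2,-0.005,0,0.003,255,-180,0,3,-0.005,0,0.003,255,-220,0,4,-0.005,0,0.003,255],
)

```text
time_s: 16.95
tcp_pos: [0.5017, -0.0595, 0.2511]
tcp_rot: [[-0.18, -0.003, 0.984], [-0.984, 0.001, -0.18], [-0.0, -1.0, -0.003]]
ft_force: [0.4, -0.2, -0.6]
opening: 0.206
```

Request:
arm_command(
  series=[-50,2,0,0,-0.03,0,255,-90,5,1,0,-0.06,0,255,-120,10,2,0,-0.1,0,255,-125,13,2,0,-0.13,0,255,-125,13,2,0,-0.13,0,255],
)

```text
time_s: 17.58
tcp_pos: [0.5253, 0.0629, 0.2365]
tcp_rot: [[-0.051, -0.007, 0.999], [-0.999, 0.0, -0.051], [0.0, -1.0, -0.007]]
ft_force: [1.0, 0.0, -1.5]
opening: 0.203
```

Run:
```python
from h import *
go(*probeTCP(-35,41,70))
```

```text
shift [2.9, 77.5, 3.0] rot [0.0066, 0.0032, 0.0001] rows>=1.2 t 17.57 tcp [0.5253, 0.0629, 0.2365] F [1.0, 0.0, -1.5] op 0.203
```

Request:
arm_command(
  series=[3,30,3,0.0066,0.003,0,255,3,70,3,0.0066,0.003,0,255,3,97,3,0.0066,0.003,0,255,3,97,3,0.0066,0.003,0,255,3,97,3,0.0066,0.003,0,255],
)

```text
time_s: 18.2
tcp_pos: [0.5283, 0.0589, 0.1405]
tcp_rot: [[-0.055, 0.002, 0.998], [-0.998, -0.0, -0.055], [0.0, -1.0, 0.002]]
ft_force: [-0.1, -0.7, -1.2]
opening: 0.201
```

Run:
```python
from h import *
go(*probeTCP(-35,41,45)); s=manip.observe()
w=cap("wrist");sc=cap("scene")
tip=np.array(s["tcp_pos"])-[0,0,.089]
Rf=Ro.from_euler("z",FIX[2],degrees=True).as_matrix()
slot=np.array([FIX[0],FIX[1],0])+np.array([[-.0438,.05,.039],[-.0238,.05,.039],[-.0238,-.05,.039],[-.0438,-.05,.039]])@Rf.T
q=proj(sc,[tip])[0];u,v=q.astype(int)
save(w,"a.png",(100,80,400,330),1.6);save(sc,"b.png",(u-35,v-40,u+35,v+40),4.4)
print("scene tip",(q-[u-35,v-40])*4.4,"slot",np.round((proj(sc,slot)-[u-35,v-40])*4.4))
print("wrist tip",(proj(w,[tip])-[100,80])*1.6,"slot",np.round((proj(w,slot)-[100,80])*1.6))
A=cv2.imread("pics/a.png");B=cv2.imread("pics/b.png");O=np.zeros((400,800,3),np.uint8)
O[:,:480]=A[:400];O[:B.shape[0],485:485+B.shape[1]]=B
cv2.imwrite("pics/z5.png",O)
```

```text
shift [-0.9, 6.5, -0.7] rot [-0.0018, -0.001, 0.0003] rows>=0.1 t 18.2 tcp [0.5283, 0.0589, 0.1405] F [-0.1, -0.7, -1.2] op 0.201
scene tip [157.89277044 178.37267163] slot [[154. 177.]
 [179. 189.]
 [ 93. 285.]
 [ 67. 272.]]
wrist tip [[280.22110448 216.56502079]] slot [[261. 190.]
 [301. 190.]
 [299. 365.]
 [263. 365.]]
```

View pics/z5.png

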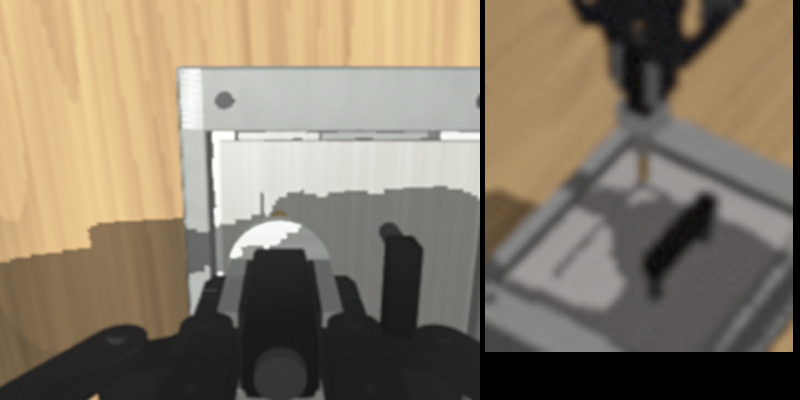

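Request:
arm_command(
  series=[-0.5,6,-0.5,-0.002,-0.001,0,255,-0.5,12,-0.5,-0.002,-0.001,0,255,-0.5,18,-0.5,-0.002,-0.001,0,255,-0.5,22,-0.5,-0.002,-0.001,0,255,-0.5,22,-0.5,-0.002,-0.001,0,255],
)

```text
time_s: 18.92
tcp_pos: [0.528, 0.0599, 0.1188]
tcp_rot: [[-0.053, 0.0, 0.999], [-0.999, -0.0, -0.053], [0.0, -1.0, 0.0]]
ft_force: [-0.6, 1.1, 0.2]
opening: 0.201
```

Request:
arm_command(
  series=[0,1,0,0,0,0,255,0,2,0,0,0,0,255,0,3,0,0,0,0,255,0,3,0,0,0,0,255],
)

```text
time_s: 19.42
tcp_pos: [0.5281, 0.0599, 0.1158]
tcp_rot: [[-0.053, 0.0, 0.999], [-0.999, -0.0, -0.053], [0.0, -1.0, 0.0]]
ft_force: [-1.0, -0.6, 1.4]
opening: 0.203
```

Run:
```python
from h import *
f=[]
for _ in range(6): f.append(manip.observe()["ft_force"]); cams.capture("top")
print(np.round(f,2),np.mean(f,0))
go(*probeTCP(-35,41,26)); go(*probeTCP(-35,20,26))
```

```text
[[-0.99 -0.59  1.37]
 [-0.31  0.11  1.82]
 [-0.93  0.88  1.08]
 [-0.81  0.09  1.02]
 [-0.53  1.16  1.27]
 [-0.41  0.44  0.99]] [-0.66130332  0.34824712  1.25969059]
shift [0.1, 0.8, -0.4] rot [-0.0003, 0.0006, 0.0001] rows>=0.0 t 19.73 tcp [0.528, 0.0599, 0.1158] F [-1.6, 0.3, 0.9] op 0.202
shift [21.1, 0.8, -0.4] rot [-0.0003, 0.0006, 0.0001] rows>=0.3 t 19.73 tcp [0.528, 0.0599, 0.1158] F [-1.6, 0.3, 0.9] op 0.202
```

Request:
arm_command(
  series=[4,0.3,0,0,0,0,255,8,0.3,0,0,0,0,255,12,0.3,0,0,0,0,255,16,0.3,0,0,0,0,255,20,0.3,0,0,0,0,255],
)

```text
time_s: 20.35
tcp_pos: [0.527, 0.0396, 0.1155]
tcp_rot: [[-0.054, 0.0, 0.999], [-0.999, -0.0, -0.054], [0.0, -1.0, 0.0]]
ft_force: [-0.4, 2.7, 0.8]
opening: 0.202
```

Request:
arm_command(
  series=[2,0,0,0,0,0,255,4,0,0,0,0,0,255,4,0,0,0,0,0,255],
)

```text
time_s: 20.72
tcp_pos: [0.5267, 0.0347, 0.1155]
tcp_rot: [[-0.053, 0.0, 0.999], [-0.999, -0.002, -0.053], [0.002, -1.0, 0.0]]
ft_force: [-0.5, -1.2, 0.8]
opening: 0.204
```

Request:
arm_command(
  series=[2,0,0,0,0,0,255,4,0,0,0,0,0,255,4,0,0,0,0,0,255],
)

```text
time_s: 21.1
tcp_pos: [0.5262, 0.0305, 0.1153]
tcp_rot: [[-0.053, -0.001, 0.999], [-0.999, -0.002, -0.053], [0.002, -1.0, -0.0]]
ft_force: [-0.3, -0.5, -0.2]
opening: 0.205
```

Request:
arm_command(
  series=[1.5,0,0,0,0,0,255,3,0,0,0,0,0,255,3,0,0,0,0,0,255],
)

```text
time_s: 21.48
tcp_pos: [0.526, 0.0273, 0.1152]
tcp_rot: [[-0.053, -0.001, 0.999], [-0.999, -0.002, -0.053], [0.002, -1.0, -0.001]]
ft_force: [-0.5, -0.2, -0.3]
opening: 0.2
```

Run:
```python
from h import *
f=[]
for _ in range(8): f.append(manip.observe()["ft_force"]); cams.capture("top")
print(np.mean(f,0))
go(*probeTCP(-35,8,26))
```

```text
[-0.16450525 -0.11915559 -0.58466812]
shift [0.6, 0.3, -0.1] rot [0.0004, 0.001, 0.0021] rows>=0.0 t 21.88 tcp [0.526, 0.0275, 0.1153] F [0.1, -0.2, -0.4] op 0.202
```

Request:
arm_command(
  series=[0,3,0,0,0,0,255,0,6,0,0,0,0,255,0,9,0,0,0,0,255,0,9.5,0,0,0,0,255,0,9.5,0,0,0,0,255],
)

```text
time_s: 22.5
tcp_pos: [0.5262, 0.0275, 0.1059]
tcp_rot: [[-0.053, -0.0, 0.999], [-0.999, -0.002, -0.053], [0.002, -1.0, -0.0]]
ft_force: [-0.1, 0.7, 0.9]
opening: 0.201
```

Run:
```python
from h import *
f=[]
for _ in range(8): f.append(manip.observe()["ft_force"]); cams.capture("top")
print(np.mean(f,0))
go(*probeTCP(-35,8,26))
```

```text
[-0.15507121  0.14589093  1.14240646]
shift [0.6, -9.1, -0.3] rot [0.0, 0.0009, 0.0021] rows>=0.1 t 22.9 tcp [0.5262, 0.0275, 0.1059] F [-0.0, -0.0, 1.2] op 0.205
```

Request:
arm_command(
  series=[0,-10,0,0,0,0,255,0,-30,0,0,0,0,255,0,-80,0,0,0,0,255,0,-130,0,0,0,0,255,0,-148,0,0,0,0,255],
)

```text
time_s: 23.52
tcp_pos: [0.5273, 0.0277, 0.2577]
tcp_rot: [[-0.053, 0.005, 0.999], [-0.999, -0.003, -0.053], [0.002, -1.0, 0.005]]
ft_force: [0.0, -0.4, -1.7]
opening: 0.202
```

Run:
```python
from h import *
go([.458,-.2767,.25],Rt(-10.45))
```

```text
shift [307.6, 8.1, -53.1] rot [-0.0056, 0.1293, 0.0019] rows>=5.0 t 23.52 tcp [0.5273, 0.0277, 0.2577] F [0.0, -0.4, -1.7] op 0.202
```

Request:
arm_command(
  series=[25,0,-4,-0.005,0,0.002,255,75,0,-13,-0.005,0,0.002,255,130,0,-22,-0.005,0,0.002,255,180,0,-31,-0.005,0,0.002,255,210,2,-36,-0.005,0,0.002,255],
)

```text
time_s: 24.15
tcp_pos: [0.4791, -0.1822, 0.2564]
tcp_rot: [[-0.055, 0.0, 0.998], [-0.998, -0.001, -0.055], [0.001, -1.0, 0.0]]
ft_force: [0.8, -0.5, -1.6]
opening: 0.204
```

Request:
arm_command(
  series=[50,0,-9,0,0.03,0,255,90,0,-15,0,0.08,0,255,98,0,-17,0,0.13,0,255,98,0,-17,0,0.13,0,255,98,0,-17,0,0.13,0,255],
)

```text
time_s: 24.78
tcp_pos: [0.4568, -0.2778, 0.2565]
tcp_rot: [[-0.182, -0.0, 0.983], [-0.983, 0.0, -0.182], [-0.0, -1.0, -0.0]]
ft_force: [-0.7, 1.0, -1.2]
opening: 0.202
```

Run:
```python
from h import *
go([.4581,-.2767,.178],Rt(-10.45))
```

```text
shift [-1.3, 78.5, 1.1] rot [0.0001, -0.001, -0.0001] rows>=1.3 t 24.77 tcp [0.4568, -0.2778, 0.2565] F [-0.7, 1.0, -1.2] op 0.202
```

Request:
arm_command(
  series=[-1.3,30,1.1,0,0,0,255,-1.3,60,1.1,0,0,0,255,-1.3,78,1.1,0,0,0,255,-1.3,78,1.1,0,0,0,255,-1.3,78,1.1,0,0,0,255],
)

```text
time_s: 25.4
tcp_pos: [0.4589, -0.2763, 0.1795]
tcp_rot: [[-0.181, 0.001, 0.983], [-0.983, -0.001, -0.181], [0.0, -1.0, 0.001]]
ft_force: [-0.0, 0.2, -0.3]
opening: 0.202
```

Run:
```python
from h import *
go([.4581,-.2767,.103],Rt(-10.45))
```

```text
shift [0.5, 76.5, -0.8] rot [-0.0014, 0.0002, 0.0004] rows>=1.2 t 25.4 tcp [0.4589, -0.2763, 0.1795] F [-0.0, 0.2, -0.3] op 0.202
```

Request:
arm_command(
  series=[0.5,15,-0.8,0,0,0,255,0.5,35,-0.8,0,0,0,255,0.5,55,-0.8,0,0,0,255,0.5,70,-0.8,0,0,0,255,0.5,76,-0.8,0,0,0,255],
)

```text
time_s: 26.02
tcp_pos: [0.4578, -0.2765, 0.1025]
tcp_rot: [[-0.181, 0.0, 0.983], [-0.983, 0.0, -0.181], [-0.0, -1.0, 0.0]]
ft_force: [-0.2, 0.1, 0.1]
opening: 0.201
```

Request:
arm_command(
  series=[0,1,0,0,0,0,255,0,1,0,0,0,0,255,0,1,0,0,0,0,255],
)

```text
time_s: 26.4
tcp_pos: [0.4581, -0.2768, 0.1021]
tcp_rot: [[-0.181, 0.001, 0.983], [-0.983, -0.001, -0.181], [0.0, -1.0, 0.001]]
ft_force: [-0.2, 0.1, -1.4]
opening: 0.2
```

Run:
```python
from h import *
go([.4581,-.2767,.101],Rt(-10.45))
```

```text
shift [-0.1, 1.1, -0.0] rot [-0.0013, 0.0002, 0.0004] rows>=0.0 t 26.4 tcp [0.4581, -0.2768, 0.1021] F [-0.2, 0.1, -1.4] op 0.2
```

Lower the last millimetre, release, retreat upward.

Request:
arm_command(
  series=[0,1.1,0,0,0,0,255,0,1.2,0,0,0,0,255,0,1.2,0,0,0,0,255,0,1.2,0,0,0,0,200,0,1.2,0,0,0,0,140],
  newtons=20,
)

```text
time_s: 27.02
tcp_pos: [0.4582, -0.2768, 0.101]
tcp_rot: [[-0.181, 0.001, 0.983], [-0.983, -0.001, -0.181], [0.001, -1.0, 0.002]]
ft_force: [-0.9, 0.1, 0.5]
opening: 0.418
```

Request:
arm_command(
  series=[0,0,0,0,0,0,80,0,0,0,0,0,0,0,0,0,0,0,0,0,0,0,0,0,0,0,0,0,0,0,0,0,0,0,0],
)

```text
time_s: 27.65
tcp_pos: [0.4582, -0.2768, 0.101]
tcp_rot: [[-0.181, 0.001, 0.983], [-0.983, -0.001, -0.181], [0.001, -1.0, 0.002]]
ft_force: [-0.6, -0.3, 0.4]
opening: 1.002
```

Request:
arm_command(
  series=[0,-20,0,0,0,0,0,0,-60,0,0,0,0,0,0,-110,0,0,0,0,0,0,-150,0,0,0,0,0,0,-150,0,0,0,0,0],
)

```text
time_s: 28.28
tcp_pos: [0.4596, -0.278, 0.2547]
tcp_rot: [[-0.181, 0.008, 0.983], [-0.983, -0.006, -0.181], [0.004, -1.0, 0.009]]
ft_force: [-0.2, -0.2, -0.5]
opening: 0.998
```

Run:
```python
from h import *
w=cap("wrist","a.png",(150,80,400,330),1.6);sc=cap("scene","c.png",(130,130,330,310),1.95);cap("top","b.png",(145,180,405,300),1.5)
A=cv2.imread("pics/a.png");B=cv2.imread("pics/b.png");C=cv2.imread("pics/c.png");O=np.zeros((600,800,3),np.uint8)
O[:400,:400]=A[:400,:400];O[:C.shape[0],405:405+C.shape[1]]=C;O[405:585,:390]=B[:180,:390]
cv2.imwrite("pics/z6.png",O);s=manip.observe();print(s["time_s"],s["opening"],s["tcp_pos"],s["ft_force"])
```

```text
28.425 1.002369757818729 [ 0.45734112 -0.27617525  0.24989801] [-0.7607661  -0.36407859 -0.15329552]
```

View pics/z6.png

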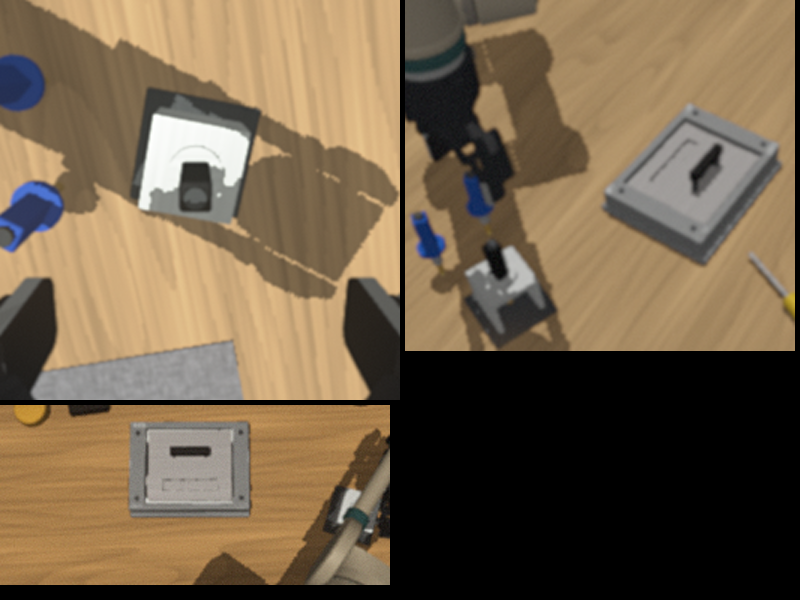

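The probe hangs upright in its stand (wrist view, about 195,185). The cover lies flat in the pocket, the blue look-alikes and the tools still in view look undisturbed, and the gripper is clear.

```bash
python3 -c "
from workcell import finish_job; print(finish_job())"
```

```text
the job is handed in; nothing more can be done
None
```

The job is done and handed in, finished at about 28.4 s of the 67 s allowed.

- **Cover:** I lifted it by its handle and rested the near edge on the front rail at a 22° tilt. Contact showed as the hanging weight falling from 6.9 N to 3.0 N. I then pivoted it flat and let go. The last pictures show it lying flat in the pocket.
- **Socket:** I set the probe tip in the slot near its left end, at about y = +41 mm, and pressed lightly at about 2.3 N. Sliding along, it dropped in near y = +9 mm, where the vertical force fell by about 1.8 N. I did not slide on to feel the tip catch on the socket's wall.
- **Plug:** I pushed the tool 9.4 mm further down. The 2.1 N reading fits a plug at its stop with the tip pushed in a few mm. This is inferred from force and height, since the plug itself can't be read.
- **Probe:** It hangs upright in its stand again at the height it was taken from, with the gripper open and well above it.

**Checks that disagreed:** the top and wrist cameras differed by 2–3 mm on the fixture and cover positions. I relied on the wrist camera with small corrections, and on contact forces for heights.

**Not fully checked:** the last pictures did not show every other item on the bench. Those that were in view looked undisturbed. I viewed 13 pictures, three over the budget of 10.

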